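# Refit the guard rail of a white gloss shelf

## Robot

A 6-joint arm with a two-finger parallel gripper is mounted at the origin on the work surface. World frame = base frame: x ahead of the robot, y to its left, z up, the work surface at z = 0. Lengths are in mm, angles in rad, forces in N, time in s.
With the tool pointing down it reaches from about 350 to 925 mm from the base axis. Payload 6.4 kg.
Tool frame: the origin (TCP) lies at the very end of the fingers, on their centre line; the grasp point (between the pads) lies 19 mm behind it (robot.hold_point_z is the distance from the TCP to the grasp point, in mm); z points along the fingers, y is the line along which they close (so a half turn about z gives the same grasp; the last joint's range is limited). The gripper opens to 85 mm and grips with 20 to 120 N. Pads are 22 mm wide; open, the fingers measure 114 mm over their backs; the gripper's body (76 mm by 85 mm) begins 54 mm behind the grasp point. The pads swing forward as they close: fully open they stand 13 mm farther back than shut.
Start: joints at [-1.486, 0.245, 1.558, -0, 1.339, -0.174], TCP at [166.353, -628.364, 231.29] pointing down, gripper open.
Joint ranges: [-3.13, 3.13], [-1.02, 2.26], [0.13, 2.54], [-0.95, 4.09], [0.21, 2.88], [-2.74, 2.74]. Speed limits (rad/s): [2.57, 2.57, 3.14, 3.14, 3.14, 3.14].

## Interface

Orientations are given as a rotation vector (axis times angle).
In Python, from bench import robot gives the robot as it stands. Calls block until the motion is done:
- robot.movep(position, orientation): joint-space move of the TCP to a pose.
- robot.move_linear(position, orientation=None, max_speed=150, stop_force=None): straight line of the TCP; orientation=None keeps the orientation; max_speed is the mean speed in mm/s. With stop_force (N) it stops when the force on the tool has changed by that much, and returns True; else False.
- robot.movej(angles): joint-space move.
- robot.command_gripper(opening): finger opening in mm; the grip force is fixed at half the most; returns when the fingers have stopped.
- robot.wait(seconds).
- robot.ik(position, orientation): joint angles nearest the present ones, or None.
- robot.snapshot(name): name is "scene" or "top" or "wrist"; returns a dict with "color" (480x640x3 uint8, red, green, blue), "vertical_fov" (degrees; the focal length in pixels is half the picture's height over the tangent of half this angle, whatever the lens; pixels are square), "cx", "cy" (the principal point, pixels), "position" and "attitude" of the camera in the world; the wrist camera has in their place "mount" (4x4, takes a point from camera to tool coordinates, whose origin is the TCP and whose axes are the flange's). Camera axes: x right, y down, z forward; pixel columns grow to the right and rows downward; lengths in mm; the calibration is good to about 2 mm. The wrist camera is an equidistant fisheye: a pixel r from the principal point sees the ray r / f radians off the axis. A picture is of the moment at which its call begins: read the wrist's pose just before it. There is no depth.
A pose or a line that the arm cannot do raises robot.MotionError and nothing moves.
- robot.sign_off(): hands the job in; it is judged then, once.
Readings, each from a call of its own:
- robot.current_time_s(): time.
- robot.current_joint_pos(): joint angles.
- robot.current_qvel(): joint speeds.
- robot.current_joint_efforts(): joint torques, N m.
- robot.current_ee_pos(): TCP position.
- robot.current_tcp_rot(): TCP orientation.
- robot.current_contact_force(): force on the tool from outside, world axes, zero at the start.
- robot.current_moment(): the same for the moment, N m.
- robot.current_grip_width(): finger opening in mm.
- robot.current_grasp_force(): force on a finger pad.
Only numpy, scipy, OpenCV 4.12 (cv2) and the standard library are available. Lean on these libraries where they do the work, as an engineer would, in place of code of your own. Each camera call takes 0.05 s, during which the arm holds its last target. There are 200 camera calls.

## Task

Put the guard rail back along the front of the white shelf. Take the loose brass-coloured post from the cardboard fittings tray, feel for its blind hole in the board with a light touch, press it straight down without forcing it until its collar sits flat on the board with its slot in line with the fitted post's, then lay the square bar in the slots of both posts and let go. Leave everything else on the shelf as it stands.

Things in the scene. Friction and masses are not known exactly. Their poses are not given: they have to be found in the camera images.
- shelf: White gloss chipboard shelf (all sizes in mm): 520 long (y) x 300 deep (x). Origin: centre of its underside; x points to its back, the robot side is -x. Upper face of its 28 thick board: 50 above the origin; end cheeks stand 16 above the board. Behind stand a fixed clear acrylic cabinet with sliding doors (160 high, its front about 140 behind the line of the posts), a dice tower and a pot.
- hole_mark (a point): On the board's upper face where the drawing puts the loose post's hole, 25 behind the front edge, 180 along y from the fitted post. Drilled by hand: the true centre is up to 4 off in x and up to 4 in y, never the same. Blind, upright, sharp-edged, 13 wide. The spigot enters about 4 freely, then a tight sleeve resists with about 8 N to full depth. Over 70 N dents the gloss. Axes as the shelf's.
- fitted_slot (a point): Middle of the slot floor of the post already fixed to the shelf, 46 above the board. This post is the twin of the loose one. Its slot runs along the shelf's y. Axes as the shelf's.
- rail_place (a point): Where the centre of the bar belongs: midway between the two posts, 52 above the board (6 above the slot floors). Axes as the shelf's; the bar runs along y.
- tray: Brown cardboard fittings tray, 170 (x) x 240 (y), fixed; origin: centre of its underside. Floor 6 high, rim 14. A block 30 high (x -60 to -10, y -80 to 80) has two 18 wide holes; the loose post stands in the one at y -50, its collar on the block. At x 45 the bar lies on two supports (26 high, with 5 high lips beside the bar) at y -70 and 70; between them it is clear down to the floor.
- post_head (a point): Centre of the solid part of the loose post's head, where to grip it: 18 wide along y, 24 along x, 16 high; 38 above the collar's underside, 54 above the spigot's end. Brass-coloured post, about 90 g, upright in the tray. From below: plain flat-ended spigot 12 wide, 16 long; collar 34 wide, 4 thick; stem 14 wide, 26 high; head with a slot along y, open above; its top is 20 above this point.
- post_collar (a point): The loose post's axis at the underside of its collar (the face that sits on the board), where the spigot begins. Axes as the post's.
- post_slot (a point): Middle of the floor of the loose post's slot, 46 above the underside of the collar. The slot runs along the post's y, 15 wide, 12 deep, between two cheeks. Axes as the post's.
- rail_center (a point): Centre of the square brass-coloured bar (the rail), 220 long (y) x 10 wide (x) x 12 high (z), about 70 g, lying level in the tray, its underside 26 above the table.
- egg_cup: White ceramic egg cup, 47 wide, 58 high, on the shelf's board; origin: centre of its foot. To be left alone.
- die_center (a point): Centre of a brass-coloured die, 25 mm cube, on the shelf's board. To be left alone.
- dice_tower: Black plastic dice tower with its catch tray, 150 (x) x 80 (y), 160 high, on the shelf's board; origin: centre of its underside. To be left alone.
- bamboo_pot: Bamboo pot with pencils, 75 wide, 90 high (pencils to 165), on the shelf's board; origin: centre of its underside. To be left alone.

How it is judged:
By the outcome, as a careful person would: the job done as asked, in the order asked, and still so for the second after the job is handed in, with the robot touching nothing.
It also fails if it takes over 72 s, if anything falls off the work surface, if the arm or the gripper's body presses on something with over 40 N, if the wrist force passes 120 N, or if a joint passes its speed limit or range.

## Working session

There is one attempt and no reset: what is moved stays moved. The work goes in short steps, each a Python script; the robot and the scene stay as the last script left them, time stands still between calls to the robot, and variables do not carry over. Pictures are saved under pics/ and viewed, at most 11 in all, crops included, and the job is handed in when it is done.

```bash
ls; mkdir -p pics
python3 - <<'E'
from bench import robot
import cv2,numpy as np
for n in("scene","top"):
    s=robot.snapshot(n); cv2.imwrite(f"pics/{n}.png",s["color"][:,:,::-1])
    print({k:v for k,v in s.items() if k!="color"})
s=robot.snapshot("wrist");cv2.imwrite("pics/w0.png",s["color"][:,:,::-1]);print({k:v for k,v in s.items() if k!="color"})
print(robot.current_time_s(),robot.current_tcp_rot(),robot.hold_point_z)
a=cv2.imread("pics/scene.png");b=cv2.imread("pics/top.png")
E
```

```text
pics
{'vertical_fov': 49.59468031132696, 'cx': 324.16732083496896, 'cy': 242.21649092952768, 'position': array([972.11721046, 453.23866719, 853.3115825 ]), 'attitude': array([-0.86308698, -2.65825897,  0.88566529])}
{'vertical_fov': 45.259359316876385, 'cx': 309.5059946565154, 'cy': 235.92766675726705, 'position': array([ 318.00505359,  -12.72656139, 1353.12790411]), 'attitude': array([-1.97836366,  2.23881815, -0.24874549])}
{'vertical_fov': 65.70646984690485, 'cx': 323.687423696339, 'cy': 237.9867817285985, 'mount': array([[ 3.03404442e-04, -9.56622231e-01, -2.91331111e-01,
         7.48916747e+01],
       [ 9.99999701e-01,  8.29045158e-05,  7.69214272e-04,
        -4.63798882e-01],
       [-7.11694808e-04, -2.91331257e-01,  9.56621969e-01,
        -1.41929188e+02],
       [ 0.00000000e+00,  0.00000000e+00,  0.00000000e+00,
         1.00000000e+00]])}
0.15 [-3.11385236e+00 -4.05264128e-01 -9.64894762e-05] 18.700000000000003
```

View pics/scene.png

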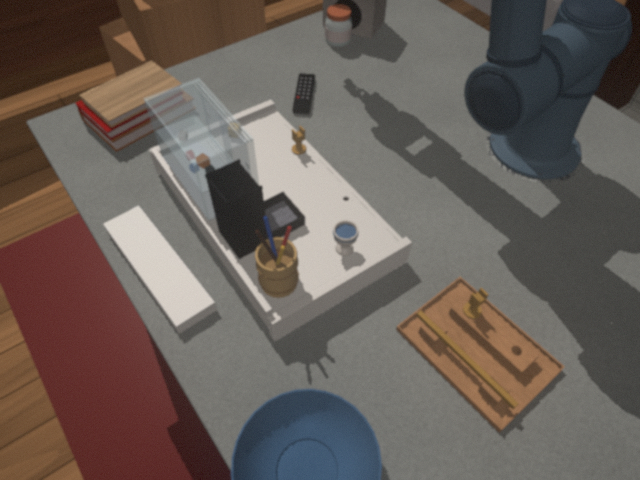

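View pics/top.png

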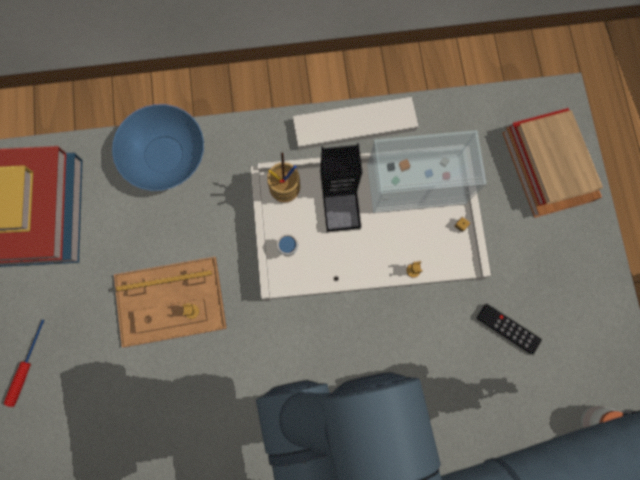

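The top view (up = +x, left = +y) shows the hole at (336,278), the fitted post at (415,268), the loose post at (190,311) and the bar from (115,288) to (210,274). The scene view shows the hole at (346,198), the fitted post's head at about (299,133), the loose post's head at about (482,295), and the bar from (420,314) to (513,406).

```bash
cat > h.py <<'E'
import numpy as np,cv2
from scipy.spatial.transform import Rotation as R
from bench import robot
def meta(s,pose=None):
    f=240/np.tan(np.radians(s["vertical_fov"])/2)
    if pose is None: return dict(f=f,c=(s["cx"],s["cy"]),p=np.array(s["position"]),R=R.from_rotvec(s["attitude"]).as_matrix(),fish=False)
    p,r=pose;Rt=R.from_rotvec(r).as_matrix();M=np.array(s["mount"])
    return dict(f=f,c=(s["cx"],s["cy"]),p=np.array(p)+Rt@M[:3,3],R=Rt@M[:3,:3],fish=True)
def ray(m,u,v):
    x,y=(u-m["c"][0])/m["f"],(v-m["c"][1])/m["f"]
    if m["fish"]:
        t=np.hypot(x,y);k=np.sin(t)/t if t>1e-9 else 1;d=np.array([x*k,y*k,np.cos(t)])
    else:
        d=np.array([x,y,1]);d/=np.linalg.norm(d)
    return m["R"]@d
def proj(m,P):
    q=m["R"].T@(np.array(P)-m["p"])
    if m["fish"]:
        t=np.arctan2(np.hypot(q[0],q[1]),q[2]);h=np.hypot(q[0],q[1]);k=t/h
        return np.array([q[0]*k,q[1]*k])*m["f"]+m["c"]
    return q[:2]/q[2]*m["f"]+m["c"]
def tri(obs):
    A=np.zeros((3,3));b=np.zeros(3)
    for m,(u,v) in obs:
        d=ray(m,u,v);Q=np.eye(3)-np.outer(d,d);A+=Q;b+=Q@m["p"]
    X=np.linalg.solve(A,b)
    return X,[float(np.linalg.norm(proj(m,X)-uv)) for m,uv in obs]
def atz(m,uv,z):
    d=ray(m,*uv);return m["p"]+d*(z-m["p"][2])/d[2]
def wrist(name):
    import pickle
    pose=(robot.current_ee_pos(),robot.current_tcp_rot());s=robot.snapshot("wrist")
    cv2.imwrite(f"pics/{name}.png",s["color"][:,:,::-1]);m=meta(s,pose);pickle.dump(m,open(f"pics/{name}.pkl","wb"));return m
def down(a):  # tool down, tool y axis at angle a from world y ; tool x = (cos,sin) rotated
    c,s=np.cos(a),np.sin(a)
    x=np.array([c,s,0]);z=np.array([0,0,-1.]);y=np.cross(z,x)
    return R.from_matrix(np.c_[x,y,z]).as_rotvec()
E
python3 - <<'E'
from h import *
S=meta(robot.snapshot("scene"));T=meta(robot.snapshot("top"))
for n,a,b in[("hole",(346,198),(336,278)),("fit",(299,131),(415,267)),("post",(482,294),(190,311)),("bar1",(420,314),(115,288)),("bar2",(513,406),(210,274)),("cornerFL",(408,243),(261,299))]:
    X,e=tri([(S,a),(T,b)]);print(n,X.round(1),np.round(e,1))
r=R.from_rotvec(robot.current_tcp_rot()).as_matrix();print(r.round(2))
for a in np.radians([-180,-90,0,90,180]):
  for p in[(350,230,330),(400,-30,330)]:
    print(round(a,2),p,robot.ik(p,down(a)))
E
```

```text
hole [500.4 -98.3  49.5] [0.5 0.5]
fit [ 496.4 -271.1  104.9] [0.1 0.1]
post [462.2 235.3  77.3] [2.3 1.8]
bar1 [570.9 296.  187.3] [57.7 41.7]
bar2 [535.3 299.9 -53.7] [61.4 42.5]
cornerFL [475.9  72.2  57.1] [2.  1.7]
[[ 0.97  0.26 -0.  ]
 [ 0.26 -0.97  0.  ]
 [ 0.   -0.   -1.  ]]
-3.14 (350, 230, 330) [ 0.3091726  -0.40195771  1.9893683   0.          1.55418206 -1.26162373]
-3.14 (400, -30, 330) [-3.59395293e-01 -4.53022222e-01  2.02479279e+00 -4.44089210e-16
  1.56982209e+00 -1.93019162e+00]
-1.57 (350, 230, 330) None
-1.57 (400, -30, 330) None
0.0 (350, 230, 330) [ 3.09172599e-01 -4.01957705e-01  1.98936830e+00 -4.44089210e-16
  1.55418206e+00  1.87996893e+00]
0.0 (400, -30, 330) [-3.59395293e-01 -4.53022222e-01  2.02479279e+00 -4.44089210e-16
  1.56982209e+00  1.21140103e+00]
1.57 (350, 230, 330) [ 3.09172599e-01 -4.01957705e-01  1.98936830e+00 -4.44089210e-16
  1.55418206e+00  3.09172599e-01]
1.57 (400, -30, 330) [-3.59395293e-01 -4.53022222e-01  2.02479279e+00 -4.44089210e-16
  1.56982209e+00 -3.59395293e-01]
3.14 (350, 230, 330) [ 3.09172599e-01 -4.01957705e-01  1.98936830e+00 -4.44089210e-16
  1.55418206e+00 -1.26162373e+00]
3.14 (400, -30, 330) [-0.35939529 -0.45302222  2.02479279  0.          1.56982209 -1.93019162]
```

Run:
```python
from h import *
t=robot.current_time_s()
for n,p in[("wA",(430,-260,210)),("wB",(430,-120,210)),("wC",(430,180,190)),("wD",(430,300,190))]:
    robot.movep(p,down(0)); wrist(n); print(n,robot.current_time_s()-t)
a=[cv2.imread(f"pics/{n}.png") for n in("wA","wB","wC","wD")]
cv2.imwrite("pics/quad.png",cv2.resize(np.vstack([np.hstack(a[:2]),np.hstack(a[2:])]),(800,600),interpolation=cv2.INTER_AREA))
```

```text
wA 1.7083
wB 2.375
wC 3.575
wD 4.175
```

View pics/quad.png

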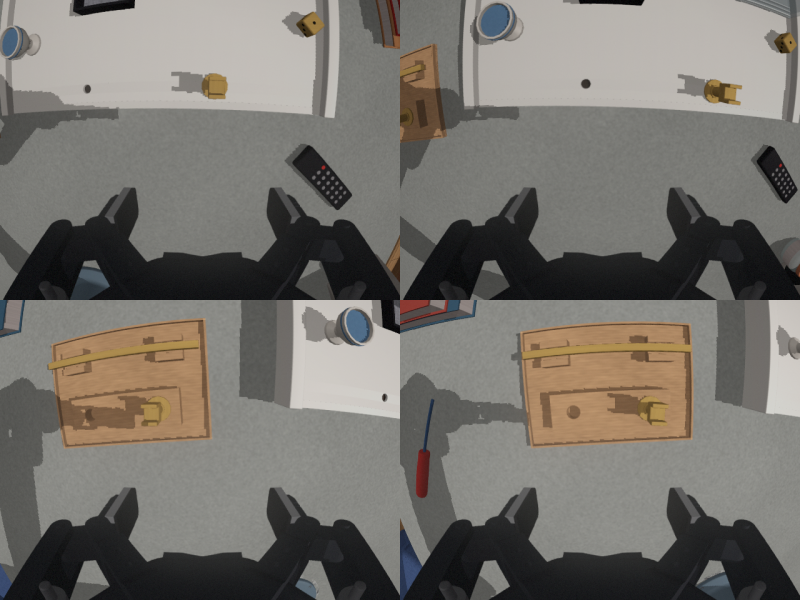

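Quad view (multiply by 1.6 for full resolution). The hole is at (88,89) in wA and (586,84) in wB, and the fitted post at (214,86) and (722,92). In the tray, the loose post is at (155,410) and (652,410), and the bar lies along y. Next I'm enlarging these.

Run:
```python
from h import *
import pickle
I={n:cv2.imread(f"pics/{n}.png") for n in("wA","wB","wC","wD")}
def tile(n,u,v,w=65,h=72):
    c=cv2.resize(I[n][v:v+h,u:u+w],None,fx=4,fy=4,interpolation=cv2.INTER_CUBIC)
    for k in range(0,w,10): cv2.line(c,(4*k,0),(4*k,6),(0,0,255),1)
    for k in range(0,h,10): cv2.line(c,(0,4*k),(6,4*k),(0,0,255),1)
    return cv2.copyMakeBorder(c,3,3,3,3,cv2.BORDER_CONSTANT)
P=[("wA",310,105),("wB",485,115),("hole",0,0),("wC",218,145),("wD",375,145),("hole2",0,0)]
hA=tile("wA",110,108);hB=tile("wB",265,100)
cv2.imwrite("pics/m1.png",np.vstack([np.hstack([tile("wA",310,105),tile("wB",485,115),hA]),np.hstack([tile("wC",218,145),tile("wD",375,145),hB])]))
def t2(n,u,v): return tile(n,u,v,90,70)
cv2.imwrite("pics/m2.png",np.vstack([np.hstack([t2("wC",65,75),t2("wC",270,50)]),np.hstack([t2("wD",180,55),t2("wD",400,50)])]))
mA,mB=[pickle.load(open(f"pics/{n}.pkl","rb")) for n in("wA","wB")]
hs=[]
for n,(u,v) in(("wA",(140,142)),("wB",(297,134))):
    g=cv2.cvtColor(I[n],cv2.COLOR_BGR2GRAY)[v-18:v+18,u-18:u+18].astype(float)
    w=np.clip(np.median(g)*0.6-g,0,None);y,x=np.mgrid[-18:18,-18:18]
    hs.append(((x*w).sum()/w.sum()+u,(y*w).sum()/w.sum()+v))
print(hs,tri([(mA,hs[0]),(mB,hs[1])]),atz(mA,hs[0],50),atz(mB,hs[1],50))
```

```text
[(np.float64(140.0039055404178), np.float64(141.98001816530427)), (np.float64(297.1416417068195), np.float64(133.53049442201674))] (array([500.64921369, -98.51194484,  46.95267418]), [0.15800647702594167, 0.17174012439226696]) [ 500.54941895 -100.12504344   50.        ] [500.83127529 -98.72282661  50.        ]
```

View pics/m1.png

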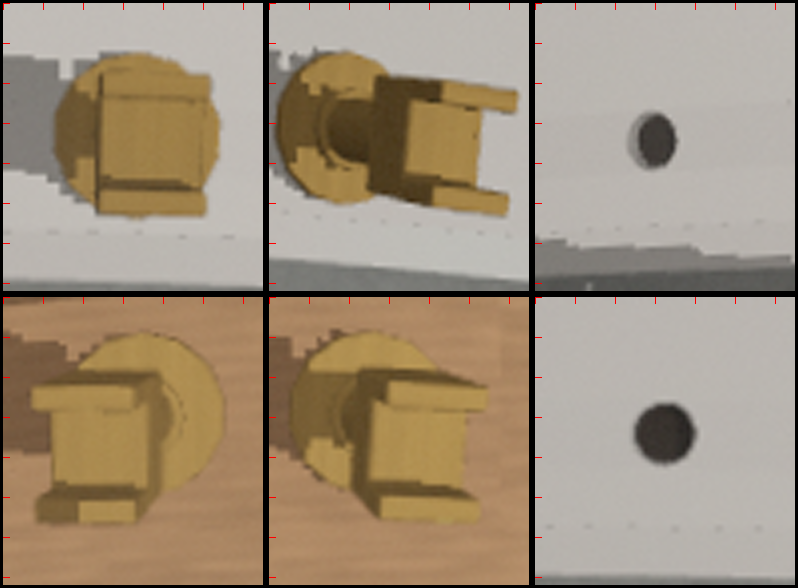

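View pics/m2.png

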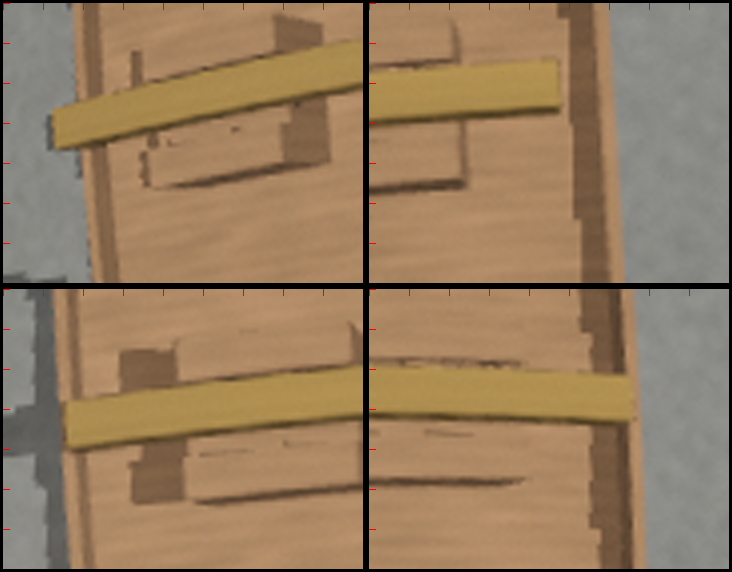

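Run:
```python
from h import *
import pickle
A,B,C,D=[pickle.load(open(f"pics/w{n}.pkl","rb")) for n in"ABCD"]
def px(x,y,ox,oy,u,v): return ((x-ox)/4-.375+u,(y-oy)/4-.375+v)
print("hole",tri([(A,(139,142)),(B,(297.25,133.75))]))
fA=[px(x,y,3,3,310,105) for x,y in[(104,72),(211,75),(207,216),(99,214)]]
fB=[px(x,y,269,3,485,115) for x,y in[(446,82),(518,91),(507,217),(435,205)]]
lC=[px(x,y,3,297,218,145) for x,y in[(33,386),(138,383),(135,522),(36,522)]]
lD=[px(x,y,269,297,375,145) for x,y in[(388,383),(488,387),(478,521),(380,520)]]
for n,m1,a,m2,b in(("fitted",A,fA,B,fB),("loose",C,lC,D,lD)):
    Q=np.array([tri([(m1,p),(m2,q)])[0] for p,q in zip(a,b)])
    print(n,tri([(m1,np.mean(a,0)),(m2,np.mean(b,0))]),"\n",Q.round(1))
    for m,l in((m1,a),(m2,b)):
        z=Q[:,2].mean();W=np.array([atz(m,p,z) for p in l]);d=(W[0]-W[1])+(W[3]-W[2]);e=(W[0]-W[3])+(W[1]-W[2])
        print(" yaw",np.degrees(np.arctan2(-d[0],d[1])),np.degrees(np.arctan2(e[1],e[0])),np.linalg.norm(d)/2,np.linalg.norm(e)/2)
print("floor",tri([(A,(347,138.5)),(B,(528.1,148.9))]))
L=tri([(C,(77.1,106.1)),(D,(195.4,88.6))]);Rr=tri([(C,(317.1,69.6)),(D,(465.6,76.6))]);print("bar",L,Rr,np.linalg.norm(L[0]-Rr[0]),(L[0]+Rr[0])/2)
d=L[0]-Rr[0];print("bar yaw",np.degrees(np.arctan2(-d[0],d[1])))
for m,l in((B,[(265,169.2),(330,169.2),(485,178.2),(550,185.2)]),(A,[(310,172.9),(375,174.7)])):
    W=np.array([atz(m,p,50) for p in l]);print("edge",W.round(1).tolist())
for m,n in((A,"wA"),(B,"wB")): # front edge profile: white -> grey
    I=cv2.cvtColor(cv2.imread(f"pics/{n}.png"),cv2.COLOR_BGR2GRAY).astype(float);pts=[]
    for u in (range(220,480,10) if n=="wA" else range(220,620,10)):
        g=I[150:215,u];k=np.argmin(np.diff(cv2.GaussianBlur(g[:,None],(1,5),0)[:,0]));pts.append(atz(m,(u,150+k+.5),50))
    pts=np.array(pts);p=np.polyfit(pts[:,1],pts[:,0],1);r=pts[:,0]-np.polyval(p,pts[:,1]);ok=abs(r)<np.median(abs(r))*3+.3;p=np.polyfit(pts[ok,1],pts[ok,0],1)
    print("edge fit",n,p,ok.sum(),np.degrees(-np.arctan(p[0])),"rms",np.std(pts[ok,0]-np.polyval(p,pts[ok,1])))
```

```text
hole (array([500.62543535, -98.7666587 ,  49.38677469]), [0.019520570592269304, 0.02123693378201028])
fitted (array([ 497.08608154, -276.12159674,  107.19227268]), [0.035276002955009204, 0.031365052717133794]) 
 [[ 508.8 -267.7  108.3]
 [ 508.7 -285.2  106.8]
 [ 485.1 -284.8  106.6]
 [ 485.8 -266.9  108.5]]
 yaw -0.7276039964025108 -1.3968210464557886 17.59322785406018 23.383200906024637
 yaw -1.9116039178114093 -1.3733620636842707 16.633523020719636 23.250341355867477
loose (array([468.99855469, 237.36473952,  85.96908394]), [0.10020491412974843, 0.09996794487892845]) 
 [[480.8 245.9  86.5]
 [480.6 228.   85.1]
 [457.3 229.   87.1]
 [457.4 246.5  87.2]]
 yaw -0.5480683140299567 -2.666295228555329 17.895591004318028 23.667450922770502
 yaw -0.011904719804788157 -1.0678473584625472 17.529870735064183 23.394939430160093
floor (array([ 497.67087211, -276.50713212,   93.87183042]), [0.03636112200181511, 0.032649299970962366])
bar (array([541.29770789, 403.40893362,  37.12599736]), [0.05659899370276393, 0.06390343920317296]) (array([552.4979177 , 184.36689444,  37.07833263]), [0.293824347069598, 0.27987711812072824]) 219.3282059005962 [546.89781279 293.88791403  37.10216499]
bar yaw 2.9271383497424113
edge [[472.0, -72.0, 50.0], [471.6, -125.2, 50.0], [467.5, -260.6, 50.0], [464.7, -331.8, 50.0]]
edge [[468.2, -249.3, 50.0], [467.0, -302.6, 50.0]]
edge fit wA [2.54445787e-02 4.74031052e+02] 26 -1.4575524699300433 rms 0.28284230126215204
edge fit wB [2.52911383e-02 4.73996886e+02] 39 -1.4487666412566524 rms 0.27329686787838775
```

Run:
```python
from h import *
t=robot.current_time_s();print(t)
a=np.radians(-1.0)
robot.movep((469,237.8,130),down(a)); robot.command_gripper(45)
hit=robot.move_linear((469,237.8,49.3),max_speed=120,stop_force=6)
robot.command_gripper(8)
print(hit,robot.current_ee_pos(),robot.current_grip_width(),robot.current_grasp_force())
robot.move_linear((469,237.8,165),max_speed=150)
print(robot.current_contact_force(),robot.current_grip_width())
robot.move_linear((500.6,-98.8,165),down(np.radians(-1.45)),max_speed=250)
robot.move_linear((500.6,-98.8,93),max_speed=80)
wrist("wE");print(robot.current_ee_pos(),robot.current_contact_force(),robot.current_moment(),robot.current_time_s()-t)
I=cv2.imread("pics/wE.png");cv2.imwrite("pics/wEc.png",I)
```

```text
4.425
False [469.79883749 238.03174658  50.29865781] 17.135415124876488 58.5907544195652
[-0.16419144 -0.35507306 -0.34564804] 16.969585356754582
[501.17199283 -99.05561585  93.72647395] [ 0.36782811  0.61194849 -1.38362947] [-0.02506943  0.0171222   0.00474505] 5.641700000000001
```

View pics/wE.png

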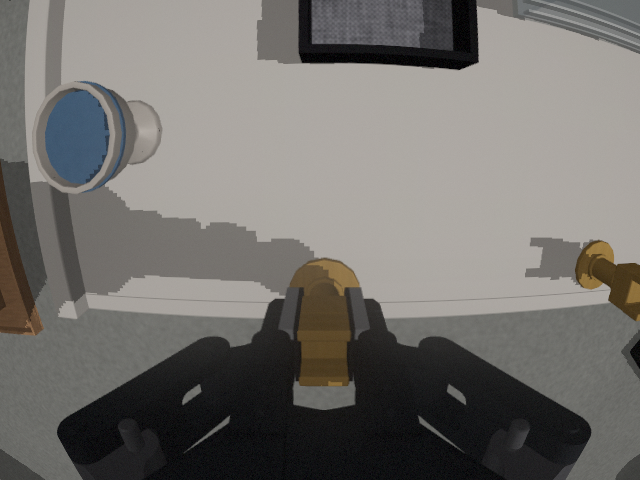

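The post is held upright in the fingers (head at about (325,350), collar top at (325,262)), over the unseen hole. Nothing else has been disturbed. Next is a gentle feel.

```bash
cat >> h.py <<'E'
def peck(x,y,ztop=88.5,zbot=83.0,stop=3.0,speed=15):
    """light touch at commanded x,y; returns (hit, ee, dF, dM)"""
    robot.move_linear((x,y,ztop),max_speed=40)
    f0,m0=np.array(robot.current_contact_force()),np.array(robot.current_moment())
    hit=robot.move_linear((x,y,zbot),max_speed=speed,stop_force=stop)
    return hit,np.array(robot.current_ee_pos()),np.array(robot.current_contact_force())-f0,np.array(robot.current_moment())-m0
E
python3 - <<'E'
from h import *
np.set_printoptions(precision=3,suppress=True)
robot.wait(.2);p=robot.current_ee_pos();print(p)
t=robot.current_time_s()
h,e,f,m=peck(500.8,-98.6);print(h,e,f,m,robot.current_time_s()-t)
robot.wait(.2);print(robot.current_ee_pos(),robot.current_contact_force(),robot.current_moment())
E
```

```text
[500.855 -98.918  93.447]
False [500.793 -98.562  82.897] [ 0.403  0.469 -1.327] [ 0.03  -0.097  0.095] 0.7833000000000006
[500.795 -98.551  83.016] [ 1.361  0.164 -1.879] [ 0.022 -0.075  0.005]
```

Run:
```python
from h import *
np.set_printoptions(precision=2,suppress=True)
x,y=500.8,-98.6
h=robot.move_linear((x,y,79.5),max_speed=15,stop_force=5)
print(h,robot.current_ee_pos(),robot.current_contact_force(),robot.current_moment())
robot.wait(.1)
if robot.current_ee_pos()[2]<82.6:
    h=robot.move_linear((x,y,68.0),max_speed=15,stop_force=18)
    print(h,robot.current_ee_pos(),robot.current_contact_force(),robot.current_moment(),robot.current_grip_width())
robot.wait(.3);print(robot.current_ee_pos(),robot.current_contact_force(),robot.current_time_s())
wrist("wF")
I=cv2.imread("pics/wF.png");cv2.imwrite("pics/wFc.png",cv2.resize(I[200:400,200:440],None,fx=3,fy=3,interpolation=cv2.INTER_CUBIC))
```

```text
True [501.   -98.7   81.61] [ 0.25 -0.25  2.2 ] [-0.06 -0.03  0.01]
True [501.14 -98.77  70.3 ] [-1.75  0.56  3.11] [0.04 0.14 0.04] 17.236619871190868
[501.15 -98.75  70.28] [-1.33  1.53  6.05] 12.6833
```

View pics/wFc.png

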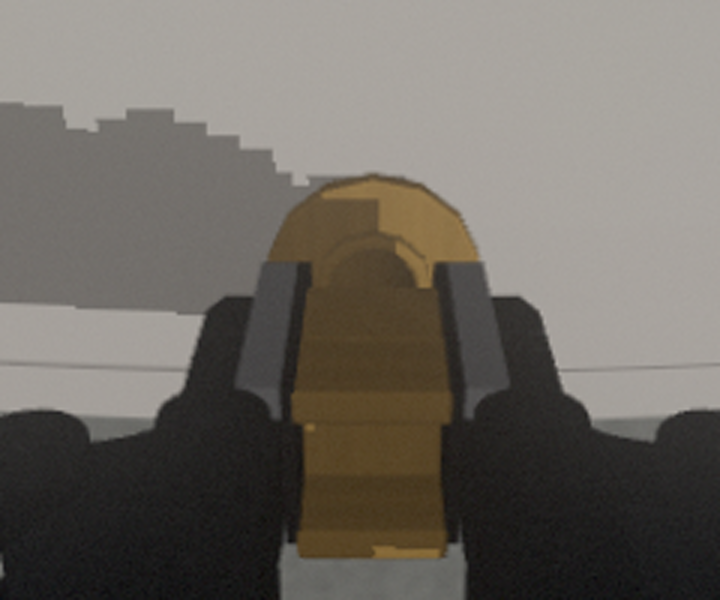

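The collar rests on the board with no visible gap: its rim is at about (375,178) in the crop and its shadow meets it. I'll press gently once more to confirm it is seated.

Run:
```python
from h import *
np.set_printoptions(precision=2,suppress=True)
x,y,z=robot.current_ee_pos()
for s in (12,20,25):
    h=robot.move_linear((x,y,68.2),max_speed=10,stop_force=s)
    print(s,h,robot.current_ee_pos(),robot.current_contact_force(),robot.current_time_s())
    robot.wait(.1);print(robot.current_ee_pos(),robot.current_contact_force(), R.from_rotvec(robot.current_tcp_rot()).as_matrix()[:2,0])
```

```text
12 True [501.19 -98.78  70.32] [-0.3   0.32  4.97] 12.9417
[501.18 -98.76  70.32] [-2.28  1.21  3.92] [ 1.   -0.02]
20 True [501.24 -98.82  70.33] [-1.12 -0.07  4.54] 13.275
[501.22 -98.8   70.31] [-0.53 -0.35  4.75] [ 1.   -0.02]
25 False [501.38 -98.86  70.25] [-8.99  2.14 20.12] 13.7333
[501.38 -98.85  70.23] [-7.9   1.65 20.06] [ 1.   -0.02]
```

It does not move under about 20 N, and the TCP stands 20.3 above the board, the same as it stood above the block at the grasp. So the collar is seated. I'll release and check.

Run:
```python
from h import *
np.set_printoptions(precision=2,suppress=True)
robot.move_linear((501.0,-98.8,70.3),max_speed=20);print(robot.current_contact_force())
robot.command_gripper(45)
p=robot.current_ee_pos();robot.move_linear((p[0],p[1],150),max_speed=120)
robot.movep((430,-187,210),down(0));robot.wait(.1);wrist("wG")
robot.movep((430,-120,210),down(0));robot.wait(.1);wrist("wH");print(robot.current_time_s())
I=cv2.imread("pics/wG.png");J=cv2.imread("pics/wH.png")
def tl(I,u,v,w=95,h=72): return cv2.resize(I[v:v+h,u:u+w],None,fx=4,fy=4,interpolation=cv2.INTER_CUBIC)
import pickle
out=[]
for n,I in(("wG",I),("wH",J)):
    m=pickle.load(open(f"pics/{n}.pkl","rb"));r=[]
    for P in((500.6,-98.8,80),(497.1,-276.1,80)):
        u,v=np.round(proj(m,P)).astype(int)-(47,36);print(n,u,v);r.append(tl(I,u,v))
    out.append(np.hstack(r))
cv2.imwrite("pics/m3.png",np.vstack(out))
```

```text
[-0.36  0.11  4.53]
16.5417
wG 160 101
wG 399 106
wH 248 98
wH 473 112
```

View pics/m3.png

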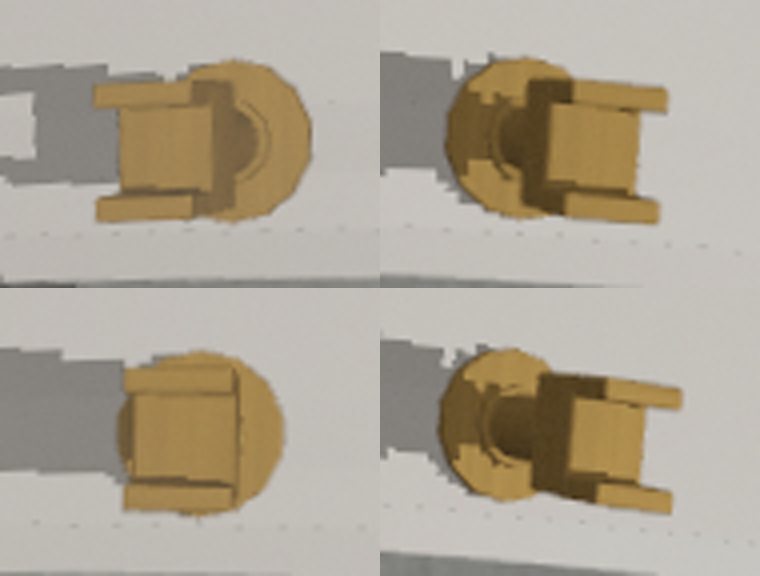

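The posts look like twins with both collars flat on the board. I'm reading the cheek corners to compare slot yaw and height.

Run:
```python
from h import *
import pickle
np.set_printoptions(precision=2,suppress=True)
G,H=[pickle.load(open(f"pics/w{n}.pkl","rb")) for n in"GH"]
def px(l,ox,oy,u,v): return np.array([((x-ox)/4-.375+u,(y-oy)/4-.375+v) for x,y in l])
d={"loose":(px([(94,86),(192,82),(193,220),(97,222)],0,0,160,101),px([(125,370),(238,366),(233,511),(124,512)],0,288,248,98)),
"fitted":(px([(575,81),(667,88),(659,222),(569,216)],380,0,399,106),px([(612,376),(682,388),(672,514),(599,502)],380,288,473,112))}
for n,(a,b) in d.items():
    print(n,tri([(G,a.mean(0)),(H,b.mean(0))]),atz(G,a.mean(0),108),atz(H,b.mean(0),108))
    for m,l in((G,a),(H,b)):
        W=np.array([atz(m,p,108) for p in l]);e=W[0]-W[1]+W[3]-W[2];print(" yaw",np.degrees(np.arctan2(-e[0],e[1])))
```

```text
loose (array([500.1 , -99.14, 107.24]), [0.14007800145739255, 0.1448211661623603]) [500.02 -99.41 108.  ] [500.21 -99.2  108.  ]
 yaw -1.7046465450511457
 yaw 0.49016575383802324
fitted (array([ 497.33, -275.68,  108.16]), [0.12549230590197535, 0.11573524372113309]) [ 497.24 -275.74  108.  ] [ 497.41 -275.78  108.  ]
 yaw -0.303528957752795
 yaw -2.8339737679123216
```

Both head tops are at 107–108 mm, and the slot yaws agree within reading noise. Now the bar.

Run:
```python
from h import *
np.set_printoptions(precision=2,suppress=True)
a=np.pi/2+np.radians(2.9)
robot.movep((546.9,293.9,130),down(a)); robot.command_gripper(36)
hit=robot.move_linear((546.9,293.9,13.5),max_speed=100,stop_force=6)
robot.wait(.1);print(hit,robot.current_ee_pos())
if hit: raise SystemExit
robot.command_gripper(3)
e=robot.current_ee_pos();print(e,robot.current_grip_width(),robot.current_grasp_force())
robot.move_linear((546.9,293.9,200),max_speed=150)
b=np.pi/2+np.radians(-1.25)
robot.move_linear((498.9,-187.4,200),down(b),max_speed=250)
robot.move_linear((498.9,-187.4,125),max_speed=120);robot.wait(.3)
print(robot.current_ee_pos(),robot.current_grip_width(),robot.current_contact_force(),robot.current_time_s())
s=robot.snapshot("scene");m=meta(s);cv2.imwrite("pics/s2.png",s["color"][:,:,::-1])
w=wrist("wI");I=cv2.imread("pics/wI.png")
S=s["color"][100:240,240:400,::-1]
cv2.imwrite("pics/m4.png",np.vstack([cv2.resize(I,(640,330)),cv2.resize(S[20:87],(640,268),interpolation=cv2.INTER_CUBIC)]))
```

```text
False [547.48 294.13  14.36]
[547.31 294.03  14.03] 8.803233089367533 59.1760128736496
[ 499.24 -187.61  125.65] 8.769326252267991 [ 0.85  0.03 -0.75] 24.725
```

View pics/wI.png

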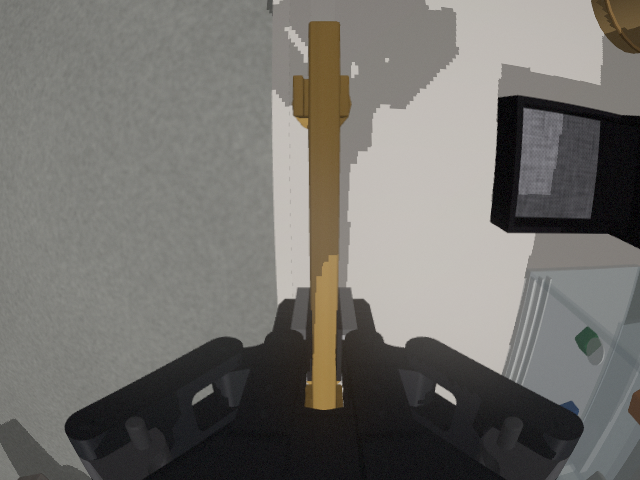

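The wrist view shows the bar centred at u≈324 while the loose post's slot is centred at u≈321, between cheeks at 302 and 340. So at that end the bar is about 1.2 mm too far toward +x, still inside the slot. I'll correct it slightly and lower gently.

Run:
```python
from h import *
np.set_printoptions(precision=2,suppress=True)
o=down(np.pi/2+np.radians(-0.95));x,y=498.4,-187.5
robot.move_linear((x,y,98),o,max_speed=60)
h=robot.move_linear((x,y,81.5),max_speed=20,stop_force=4);robot.wait(.2)
print(h,robot.current_ee_pos(),robot.current_contact_force(),robot.current_moment(),robot.current_time_s())
wrist("wJ");s=robot.snapshot("scene");cv2.imwrite("pics/s3.png",s["color"][:,:,::-1])
I=cv2.imread("pics/wJ.png")
cv2.imwrite("pics/m5.png",np.hstack([I[0:420,200:450],cv2.resize(s["color"][110:215,260:390,::-1],(520,420),interpolation=cv2.INTER_CUBIC)]))
```

```text
True [ 498.26 -187.41   83.98] [-0.99  0.33  4.86] [ 0.05  0.05 -0.02] 26.3
```

View pics/m5.png

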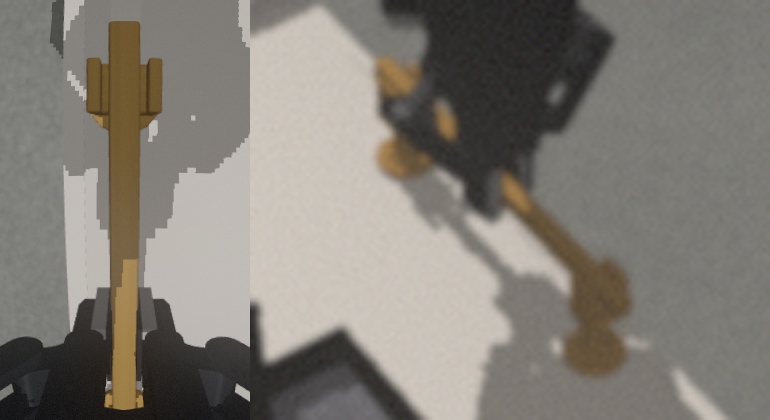

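The bar sits centred between the loose post's cheeks, and the scene view shows it in both posts. Its height works out at 101.95 against the expected 102. Releasing and checking.

Run:
```python
from h import *
np.set_printoptions(precision=2,suppress=True)
robot.command_gripper(30)
p=robot.current_ee_pos();robot.move_linear((p[0],p[1],200),max_speed=100)
robot.movep((400,-187,230),down(0));robot.wait(.3)
m=wrist("wK");s=robot.snapshot("scene")
I=cv2.imread("pics/wK.png")[60:330]
cv2.imwrite("pics/m6.png",np.vstack([I,cv2.resize(s["color"][90:265,170:430,::-1],(480,323),interpolation=cv2.INTER_CUBIC)[:, :].copy() if 0 else cv2.copyMakeBorder(cv2.resize(s["color"][90:265,170:430,::-1],(480,323),interpolation=cv2.INTER_CUBIC),0,0,0,160,cv2.BORDER_CONSTANT)]))
print(robot.current_time_s(),robot.current_contact_force())
```

```text
29.7417 [-0.82 -0.55  0.85]
```

View pics/m6.png

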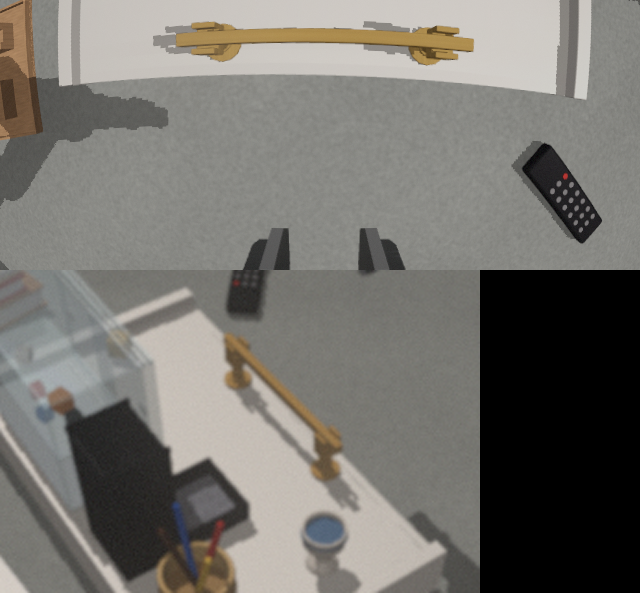

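The bar lies in both slots with equal overhangs (ends at u 177 and 473), and everything else stands as it did.

```bash
python3 -c "
from bench import robot
print(robot.sign_off())"
```

```text
the job is handed in; nothing more can be done
None
```

The guard rail is back: the loose post is seated with its collar flat on the board, the bar lies centred in both slots, nothing else on the shelf was moved, and the job was handed in at about 30 s of the 72 s allowed.

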